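Set the length stop in the hidden notch of the sample rail

ROBOT

A 6-joint arm with a two-finger parallel gripper is mounted at the origin on a cart in front of the work surface, level with it; the furniture and walls round the work are solid. World frame = base frame: x ahead of the robot, y to its left, z up, the work surface at z = 0. Lengths are in m, angles in rad, forces in N, time in s.
With the tool pointing down it reaches from about 0.35 to 0.775 m from the base axis. Payload 7.3 kg.
Tool frame: the origin (TCP) lies at the very end of the fingers, on their centre line; the grasp point (between the pads) lies 19 mm behind it; z points along the fingers, y is the line along which they close (so a half turn about z gives the same grasp; the last joint's range is limited). The gripper opens to 92 mm and grips with 3 to 60 N. Pads are 19 mm wide; open, the fingers measure 130 mm over their backs; the gripper's body (75 mm by 190 mm) begins 47 mm behind the grasp point.
Start: joints at [-1.302, 0.342, 1.524, -0, 1.275, -0.146], TCP at [0.212, -0.48, 0.227] pointing down, gripper open.
Joint ranges: [-2.53, 2.53], [-0.77, 2.02], [0.04, 2.7], [-1, 4.14], [0.28, 2.66], [-3.11, 3.11]. Speed limits (rad/s): [2.57, 2.57, 3.14, 3.14, 3.14, 3.14].

INTERFACE

Orientations are given as [roll, pitch, yaw] about the fixed x, y, z axes, in that order (R = Rz(yaw) Ry(pitch) Rx(roll)).
In Python, from cell import robot gives the robot as it stands.
- The arm moves only by the tool apply_moves, never from a script. Its argument "rows" is a list of rows, each an object with "xyz": the shift along the tool's x, y, z in mm, a list of three; "turn": the turn about the tool's z in rad. A call has 1 to 10 rows; each row shifts and turns the commanded pose from where the row before left it, along the tool's axes as they then stand; what a row does not reach is not made up. A row lasts 1/8 s, in which the tool goes at most 62.5 mm and 10.7 degrees, less where a joint would pass 70% of its speed; a pose out of reach is approached as far as the arm can. A call with a gripper value outside its range is refused whole. "gripper" is the opening, from 0 (shut) to 1 (fully open), set as the call begins (left out, the last holds). The fingers move at their own pace and stop on an object; "newtons" is the grip in N (left out, the last holds). Time passes only in rows, so rows that do not move let the fingers close. It gives the time, the measured TCP pose, the force and the opening at its end, in the units of the state.
- robot.observe(): the state, without advancing time (a new reading comes with each control period).
- robot.read_camera(name): name is "scene" or "top"; returns a dict with "frame" (384x512x3 uint8, blue, green, red), "mtx" (3x3 intrinsics, pixels), "distortion" ([k1, k2, p1, p2, k3] as OpenCV has them; the pictures are not rectified), "R" (3x3) and "t" (3): a world point X has camera coordinates R X + t. Camera axes: x right, y down, z forward; pixel columns grow to the right and rows downward; lengths in m; the calibration is good to about 2 mm. A picture is of the moment at which its call begins. There is no depth.
- robot.hand_in(): hands the job in, once; it reports no verdict.
The state is a dict: "time": time; "qpos": joint angles; "qvel": joint speeds; "joint_efforts": joint torques, N m; "tool_pos": TCP position; "tool_rot": TCP orientation; "contact_force": force on the tool from outside, world axes, zero at the start; "torque": the same for the moment, N m; "opening": finger opening in m.
Only numpy, scipy, OpenCV 4.12 (cv2) and the standard library are available. Lean on these libraries where they do the work, as an engineer would, in place of code of your own. Each camera call takes 0.05 s, during which the arm holds its last target. There are 200 camera calls.

TASK

First take the tester pot that stands on the slotted rail off it and stand it upright on the worktop. Then lift the black stop bar from its parking block, lower its foot into the open mouth at the end of the rail's slot and draw it along the slot until the foot drops into the notch hidden in the slot's floor; leave it there, the bar square across the rail and sitting flush on it. Leave the tin, the other tester pot, the tape measure and the pen cup where they stand.

Things in the scene. Friction and masses are not known exactly. Their poses are not given: they have to be found in the camera images.
- rail: Fixed aluminium rail with an undercut slot, 340 mm long (its x), 68 mm wide (its y), 40 mm high; origin at the centre of its underside. The slot lies on its centre line (y = 0): an open mouth at the -x end, then a slot 14 mm wide in the top between lips 8 mm thick (z = 32 to 40). Below the lips the channel is 32 mm wide, its floor at z = 18 mm. Past the slot the rail is solid.
- rail_mouth (a point): Centre of the open mouth at the level of the rail's top: 130 mm toward -x from the rail's origin, 40 mm up. Axes as the rail's. The mouth is 40 mm long and 32 mm wide (rail x = -150 to -110 mm), open down to the slot's floor; the lips' corners toward it are bevelled.
- rail_slot_end (a point): Blind end of the slot at the level of the rail's top, rail x = +72 mm. Axes as the rail's. Somewhere in the slot's floor, unseen and different each time, is a notch with its centre between rail x = -50 and +50 mm, 34 mm long, as wide as the channel and 15 mm deep.
- stop_bar (a point): Centre of the loose stop's black cross bar: 20 mm thick (its x), 90 mm long (its y), 46 mm high, 57 mm above the foot's underside. Grasp it across its 20 mm thickness. While the foot slides on the slot's floor the bar's underside is 12 mm above the rail's top; with the foot in the notch it is flush on the rail, this point then 63 mm above the worktop.
- stop_foot (a point): Centre of the underside of the stop's round steel foot, 22 mm in diameter, 8 mm high, lower edge bevelled. A neck 8 mm thick joins it to the bar, whose underside is 34 mm above this point. Axes as the stop's, z up along the neck.
- stop: The whole stop, 0.15 to 0.31 kg; its origin is the centre of the foot's underside. It is square across the rail when its y lies along the rail's y (either way round).
- parking: Fixed grey parking block, 70 x 70 mm and 24 mm high, in which the stop stands at the start, turned up to 35 degrees either way, foot in a round hole 26 mm wide and 18 mm deep; origin at the centre of its underside. The foot must be lifted 18 mm to leave it.
- rail_pot_mid (a point): Centre (30 mm up) of the tester pot that stands on the rail over the slot at the start: 60 mm tall, body 46 mm in diameter, lid 49 mm. Loose, 0.07 to 0.14 kg; grasp round the body.
- rail_pot: That same tester pot; origin at the centre of its underside. Any free place on the worktop will do; up to 0.35 m left and right of the robot's middle and 0.8 m ahead only the things listed here stand on it.
- tin_mid (a point): Bystander: paint tin, 68 mm in diameter, 62 mm tall; the point is its centre, 31 mm up.
- other_pot_mid (a point): Bystander: a tester pot on the worktop, 49 mm in diameter, 60 mm tall; the point is its centre, 30 mm up.
- tape_mid (a point): Bystander: yellow tape measure, 78 mm long (its x), 60 mm wide, 62 mm tall; the point is 31 mm up on its middle axis.
- cup_mid (a point): Bystander: pen cup, 66 mm in diameter, the cup 87 mm tall, its pens up to 162 mm; the point is on its axis, 44 mm up.
Things that resemble listed ones, but are neither listed nor needed, are in the scene too. Of the things shaped like the stop, the black one is meant.

How it is judged:
On the way, in this order (a step that is already met when the one before it is completed fails the run):
1. the tester pot from the rail stands upright on the worktop, clear of the rail (height (world z) of rail_pot_mid below 0.036 m and angle between rail_pot_mid's own z axis and vertical below 0.12 rad and (y of rail_pot_mid in the frame of rail above 0.055 m or y of rail_pot_mid in the frame of rail below -0.055 m or x of rail_pot_mid in the frame of rail above 0.193 m or x of rail_pot_mid in the frame of rail below -0.193 m)), for 0.2 s.
2. the stop's foot is in the slot under the lips, past the mouth (x of stop_foot in the frame of rail between -0.105 and 0.075 m and y of stop_foot in the frame of rail between -0.007 and 0.007 m and z of stop_foot in the frame of rail below 0.026 m), for 0.1 s.
At the end, for the whole second after the job is handed in: Pot upright (0.12 rad) on the worktop, its centre 55 mm from the rail's centre line or 23 mm past an end. Stop's foot in the notch: within 7 mm of the slot's line, within 3 mm of fully dropped, upright within 0.1 rad, bar square within 0.2 rad. Both at rest (all of step 1 and x of stop_foot in the frame of rail between -0.105 and 0.075 m and y of stop_foot in the frame of rail between -0.007 and 0.007 m and z of stop_foot in the frame of rail between 0.002 and 0.009 m and angle between stop_foot's own z axis and vertical below 0.1 rad and angle between the y axis of stop_foot and the y axis of rail, either way round below 0.2 rad and linear speed of each of stop, rail_pot below 0.02 m/s); the robot touches nothing.
It fails at once if the paint tin is pushed more than 20 mm or tipped (distance of tin_mid from where it was at the start of the episode above 0.02 m or angle between tin_mid's own z axis and vertical above 0.3 rad).
It fails at once if the other tester pot is pushed more than 20 mm or tipped (distance of other_pot_mid from where it was at the start of the episode above 0.02 m or angle between other_pot_mid's own z axis and vertical above 0.3 rad).
It fails at once if the tape measure is pushed more than 20 mm or tipped (distance of tape_mid from where it was at the start of the episode above 0.02 m or angle between tape_mid's own z axis and vertical above 0.3 rad).
It fails at once if the pen cup is pushed more than 20 mm or tipped (distance of cup_mid from where it was at the start of the episode above 0.02 m or angle between cup_mid's own z axis and vertical above 0.3 rad).
It fails at once if the tester pot from the rail is tipped over (angle between rail_pot_mid's own z axis and vertical above 0.8 rad).
It also fails if it takes over 64 s, if anything falls off the work surface, if the arm or the gripper's body presses on something with over 40 N, if the wrist force passes 120 N, or if a joint passes its speed limit or range.

## Working session

There is one attempt and no reset: what is moved stays moved. The work goes in short steps, Python scripts to look and compute and a tool call to move; the robot and the scene stay as the last step left them, time stands still between calls to the robot, and variables do not carry over. Pictures are saved under pics/ and viewed, on a budget of 10 in all, crops included, one or two more only if the job needs it, and the job is handed in when it is done.

Besides the shell and the picture viewer there is one more tool, called after "Emit:" as a command line: name --argument value ..., lists and objects as JSON in quotes. apply_moves: Moves the arm, as the interface text tells. Its arguments: {"type":"object","properties":{"rows":{"type":"array"},"gripper":{"type":"number"},"newtons":{"type":"number"}},"required":["rows"]}

```bash
mkdir -p pics; ls
cat > h.py <<'E'
import numpy as np, cv2, pickle
from cell import robot
def snap(n):
    d=robot.read_camera(n); return d
def ray(d,uv,z):
    p=cv2.undistortPoints(np.array([[uv]],float),np.array(d['mtx']),np.array(d['distortion']))[0,0]
    R=np.array(d['R']);t=np.array(d['t']).ravel()
    c=-R.T@t; v=R.T@np.array([p[0],p[1],1]); s=(z-c[2])/v[2]; return c+s*v
def proj(d,X):
    R=np.array(d['R']);t=np.array(d['t']).ravel()
    return cv2.projectPoints(np.atleast_2d(np.array(X,float)),cv2.Rodrigues(R)[0],t,np.array(d['mtx']),np.array(d['distortion']))[0][:,0]
E
python3 - <<'E'
from h import *
for n in('scene','top'):
    d=snap(n); pickle.dump(d,open(n+'0.pkl','wb')); cv2.imwrite(f'pics/{n}0.png',cv2.resize(d['frame'],(800,600),interpolation=cv2.INTER_CUBIC))
    R=np.array(d['R']);print(n,-R.T@np.array(d['t']).ravel(),R[2])
s=robot.observe();print(s['tool_pos'],s['tool_rot'],s['opening'],s['time'])
E
```

```text
pics
scene [0.07722392 0.79039103 0.58206303] [ 0.45984305 -0.73993062 -0.49096543]
top [0.48242222 0.03302704 1.12996821] [ 0.06398795  0.00756342 -0.99792201]
[ 0.21150484 -0.48008781  0.22610288] [-3.14015823e+00 -2.74547419e-04  4.14740326e-01] 0.09138282698179091 0.1
```

View pics/top0.png

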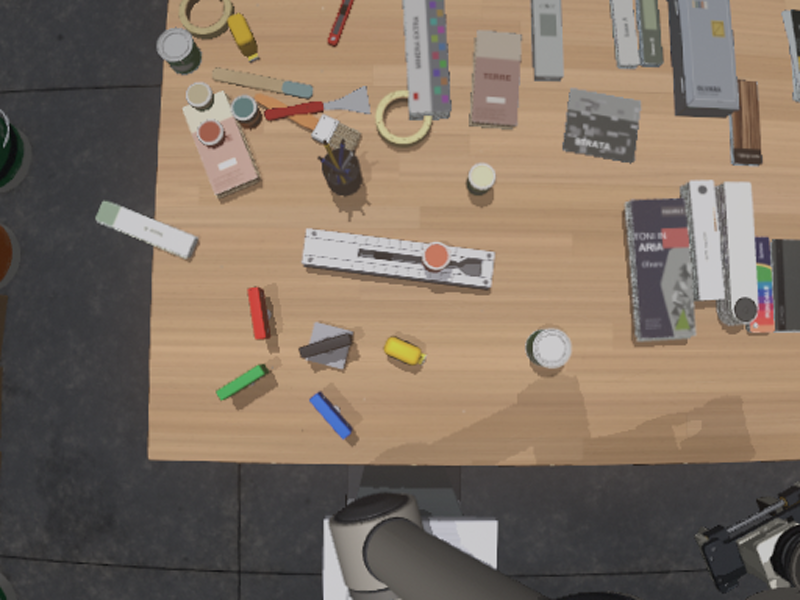

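View pics/scene0.png

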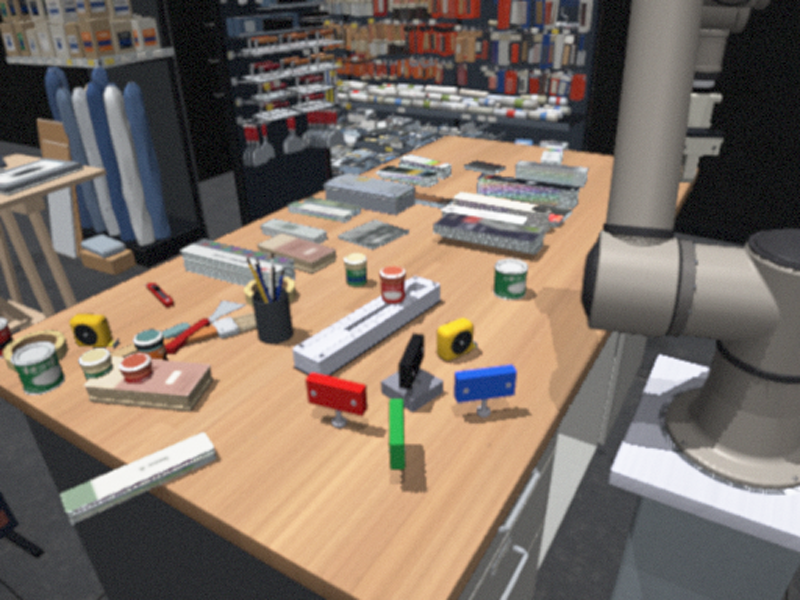

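The top view has the rail at (303–494, 230–290), mouth on its right (−y) end. The red pot is at (436,257), the black bar at (326,346), the tape at (404,350), the cup at (342,170), the other pot at (481,178) and the tin at (550,348).

```bash
cat > m.py <<'E'
from h import *
d=pickle.load(open('top0.pkl','rb')); im=d['frame']; hsv=cv2.cvtColor(im,cv2.COLOR_BGR2HSV)
def box(mask,x0,y0,x1,y1):
    m=np.zeros_like(mask); a=[int(v*.64) for v in(x0,y0,x1,y1)]
    m[a[1]:a[3],a[0]:a[2]]=mask[a[1]:a[3],a[0]:a[2]]; return m
def big(m):
    return max(cv2.findContours(m,cv2.RETR_EXTERNAL,cv2.CHAIN_APPROX_NONE)[0],key=cv2.contourArea)
H,S,V=[hsv[...,i] for i in range(3)]
# rail
m=box(((S<60)&(V>110)).astype(np.uint8)*255,290,215,510,305)
c=cv2.convexHull(big(cv2.morphologyEx(m,cv2.MORPH_CLOSE,np.ones((3,3)))))
# hull points -> z=0.04
P=np.array([ray(d,p,0.04)[:2] for p in c[:,0].astype(float)]).astype(np.float32)
r=cv2.minAreaRect(P*1000); print('rail top',r)
B=cv2.boxPoints(r)/1000;print(B)
# pot lid
m=box((((H<12)|(H>170))&(S>90)).astype(np.uint8)*255,410,235,465,280); k=big(m)
(cx,cy),rad=cv2.minEnclosingCircle(k); M=cv2.moments(k);print('potlid red',(cx,cy),rad,ray(d,(M['m10']/M['m00'],M['m01']/M['m00']),.10),ray(d,(cx,cy),.10))
# bar
m=box((V<75).astype(np.uint8)*255,290,320,362,372); k=big(m)
r=cv2.minAreaRect(k); print('bar px',r)
Q=np.array([ray(d,p,0.086)[:2] for p in cv2.boxPoints(r)]);print('bar',Q.mean(0),Q*1000)
# block grey
m=box(((S<50)&(V>80)).astype(np.uint8)*255,290,310,370,380);
c=cv2.convexHull(np.vstack([cv2.convexHull(big(m)),k]))if 0 else cv2.convexHull(cv2.findNonZero(m))
P=np.array([ray(d,p,.024)[:2]*1000 for p in c[:,0].astype(float)]).astype(np.float32);print('block',cv2.minAreaRect(P))
for n,p,z in(('tin',(550,347),.062),('other',(481,178),.06),('tape',(404,350),.05),('cup',(342,168),.087),('blue',(331,415),.08),('red',(259,313),.08),('green',(241,382),.08)): print(n,ray(d,np.array(p)*.64,z))
cr=im[190:260,180:330]; cv2.imwrite('pics/crop0.png',cv2.resize(im[140:260,180:330],(800,640-0),interpolation=cv2.INTER_CUBIC)[:600])
E
python3 m.py
```

```text
rail top ((626.4888916015625, 27.186355590820312), (341.65069580078125, 68.08213806152344), 83.59153747558594)
[[ 0.57359374 -0.13877207]
 [ 0.6412505  -0.1463711 ]
 [ 0.67938405  0.19314477]
 [ 0.6117273   0.20074381]]
potlid red (278.8846130371094, 163.11538696289062) 7.202378749847412 [ 0.62094791 -0.03624989  0.1       ] [ 0.62120811 -0.03666006  0.1       ]
bar px ((215.83482360839844, 221.68426513671875), (5.641140937805176, 21.948305130004883), 58.570438385009766)
bar [0.46615784 0.1282531 ] [[457.1186892  156.83761543]
 [487.81249824 107.61226866]
 [475.18490376  99.68685043]
 [444.51526894 148.87567509]]
block ((469.3186950683594, 155.8037872314453), (83.21675109863281, 70.65460968017578), 75.86239624023438)
tin [ 0.4672754  -0.23876965  0.062     ]
other [ 0.76458477 -0.11937597  0.06      ]
tape [0.46035719 0.0147826  0.05      ]
cup [0.7731774 0.124564  0.087    ]
blue [0.34976648 0.1380875  0.08      ]
red [0.52164786 0.26408228 0.08      ]
green [0.4033908  0.29309384 0.08      ]
```

View pics/crop0.png

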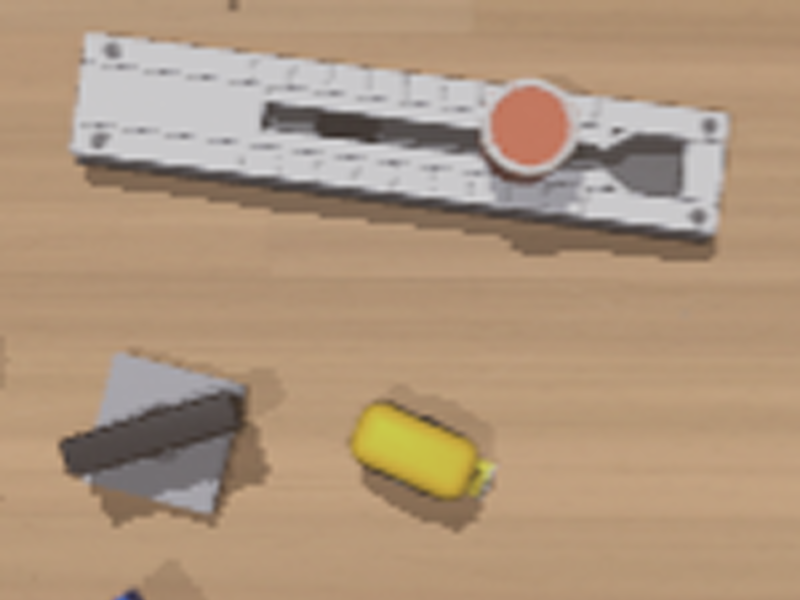

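The dark patch in the slot at about crop (349,124) looks like the notch. The slot mouth is at about (650,165). The bar runs from (65,457) to (238,408), so the mask that gave a short bar was wrong and I'll redo it. I'm moving to the pot first.

Emit:
apply_moves --rows '[{"xyz": [0, 0, 0], "turn": 0.138}, {"xyz": [0, 0, 0], "turn": 0.138}, {"xyz": [0, 0, 0], "turn": 0.138}, {"xyz": [35, -38, 0], "turn": 0}, {"xyz": [35, -38, 0], "turn": 0}, {"xyz": [35, -38, 0], "turn": 0}, {"xyz": [35, -38, 0], "turn": 0}, {"xyz": [35, -38, 0], "turn": 0}, {"xyz": [35, -38, 0], "turn": 0}]' --gripper 1

```text
time: 1.23
tool_pos: [0.4222, -0.2509, 0.2265]
tool_rot: [-3.141, 0.0, 0.001]
contact_force: [0.4, -1.9, 1.3]
opening: 0.0923
```

Run:
```python
from h import *
d=pickle.load(open('top0.pkl','rb'))
f=lambda p,z: ray(d,(p[0]/5.333+180-.4,p[1]/5.333+140-.4),z)*1000
a,b=f((65,457),.086),f((238,408),.086); print('bar',a,b,(a+b)/2,np.linalg.norm(a-b),np.arctan2(*(b-a)[[1,0]]))
C=np.array([f(p,.024) for p in((120,352),(245,385),(213,515),(90,485))]);print('block',C.mean(0))
o=np.array([626.5,27.2]);ux=np.array([.1116,.99376]);uy=np.array([-.99376,.1116])
def rl(P):return (P[:2]-o)@ux,(P[:2]-o)@uy
print('notch edges (z18)',rl(f((318,124),.018)),rl(f((380,128),.018)),'end',rl(f((262,115),.04)),'mouth L/R',rl(f((610,162),.04)),rl(f((683,165),.04)))
# predicted tops from scene
d2=pickle.load(open('scene0.pkl','rb'))
m=(a+b)/2000
print('scene px(800)',proj(d2,[[m[0],m[1],.063],[.6194,-.0363,.1],list(C.mean(0)/1000)])*1.5625)
```

```text
bar [455.95278452 191.92157391  86.        ] [481.0953836 106.2119101  86.       ] [468.52408406 149.06674201  86.        ] 89.32131189637676 -1.2854551142403137
block [466.92612255 147.78136924  24.        ]
notch edges (z18) (np.float64(43.429330313293164), np.float64(-0.7812671371885678)) (np.float64(10.42928296888918), np.float64(-2.573897461881302)) end (np.float64(71.97039003848673), np.float64(0.844645538163801)) mouth L/R (np.float64(-111.05514962636231), np.float64(3.660936631287353)) (np.float64(-149.10209336990118), np.float64(0.6181549926846622))
scene px(800) [[412.27477663 360.37239787]
 [393.52031098 271.46182968]
 [413.88523149 380.70498239]]
```

Emit:
apply_moves --rows '[{"xyz": [33, -36, 0], "turn": 0}, {"xyz": [33, -36, 0], "turn": 0}, {"xyz": [33, -36, 0], "turn": 0}, {"xyz": [33, -36, 0], "turn": 0}, {"xyz": [33, -36, 0], "turn": 0}, {"xyz": [32, -34.5, 0], "turn": 0}, {"xyz": [0, 0, 30], "turn": 0}, {"xyz": [0, 0, 40], "turn": 0}]'

```text
time: 2.22
tool_pos: [0.6189, -0.0369, 0.1561]
tool_rot: [3.141, -0.001, 0.002]
contact_force: [-0.2, -0.1, -0.5]
opening: 0.0914
```

Run:
```python
from h import *
print(robot.observe()['tool_pos'])
d=snap('scene'); im=d['frame']; cv2.imwrite('pics/s1.png',cv2.resize(im[100:260,150:350],(800,640),interpolation=cv2.INTER_CUBIC)[:600])
```

```text
[ 0.6189171  -0.03692046  0.15606027]
```

View pics/s1.png

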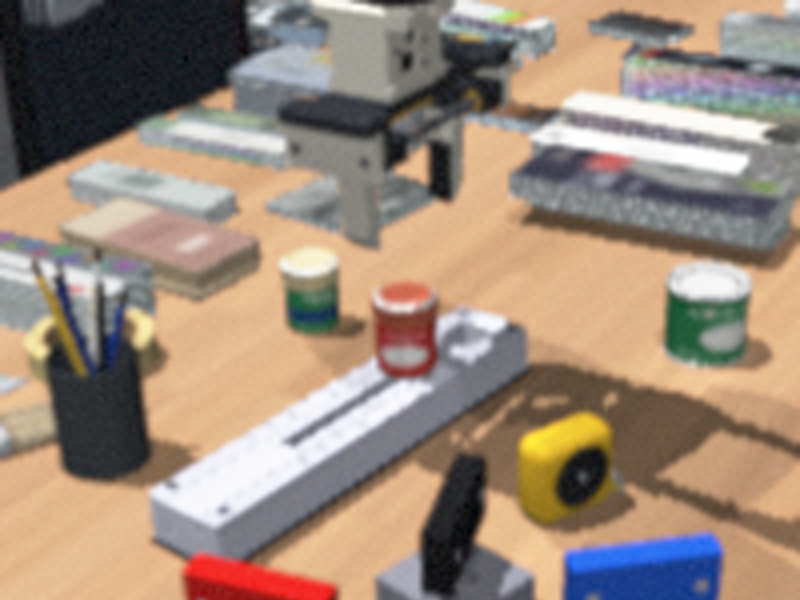

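The open gripper is centred above the red pot (405,330) and the fingers are clear of it. Next I descend and grip.

Emit:
apply_moves --rows '[{"xyz": [0, 0, 30], "turn": 0}, {"xyz": [0, 0, 30], "turn": 0}, {"xyz": [0, 0, 30], "turn": 0}, {"xyz": [0, 0, 18], "turn": 0}, {"xyz": [0, 0, 0], "turn": 0}]'

```text
time: 2.9
tool_pos: [0.6176, -0.0376, 0.0478]
tool_rot: [-3.141, 0.003, 0.001]
contact_force: [0.0, -1.0, -0.3]
opening: 0.0917
```

Emit:
apply_moves --rows '[{"xyz": [0, 0, 0], "turn": 0}, {"xyz": [0, 0, 0], "turn": 0}, {"xyz": [0, 0, 0], "turn": 0}, {"xyz": [0, 0, 0], "turn": 0}, {"xyz": [0, 0, 0], "turn": 0}, {"xyz": [0, 0, 0], "turn": 0}, {"xyz": [0, 0, 0], "turn": 0}, {"xyz": [0, 0, 0], "turn": 0}]' --gripper 0.3 --newtons 15

```text
time: 3.9
tool_pos: [0.6183, -0.0376, 0.0489]
tool_rot: [3.142, -0.0, 0.001]
contact_force: [-0.3, 1.2, 2.3]
opening: 0.0485
```

Emit:
apply_moves --rows '[{"xyz": [0, 0, 0], "turn": 0}, {"xyz": [0, 0, 0], "turn": 0}, {"xyz": [0, 0, 0], "turn": 0}, {"xyz": [0, 0, -10], "turn": 0}, {"xyz": [0, 0, -20], "turn": 0}, {"xyz": [0, 0, -30], "turn": 0}, {"xyz": [0, 0, -30], "turn": 0}]'

```text
time: 4.78
tool_pos: [0.618, -0.0377, 0.1397]
tool_rot: [3.142, 0.001, 0.001]
contact_force: [-0.1, -0.2, -0.5]
opening: 0.048
```

Emit:
apply_moves --rows '[{"xyz": [0, 20, 0], "turn": 0}, {"xyz": [0, 40, 0], "turn": 0}, {"xyz": [0, 50, 0], "turn": 0}, {"xyz": [0, 50, 0], "turn": 0}, {"xyz": [0, 35, 0], "turn": 0}, {"xyz": [0, 17, 20], "turn": 0}, {"xyz": [0, 0, 40], "turn": 0}, {"xyz": [0, 0, 35], "turn": 0}, {"xyz": [0, 0, 20], "turn": 0}, {"xyz": [0, 0, 8], "turn": 0}]'

```text
time: 6.02
tool_pos: [0.6176, -0.2489, 0.0136]
tool_rot: [-3.14, 0.003, 0.001]
contact_force: [-0.2, 0.1, -0.5]
opening: 0.0487
```

Emit:
apply_moves --rows '[{"xyz": [0, 0, 1], "turn": 0}, {"xyz": [0, 0, 1], "turn": 0}, {"xyz": [0, 0, 1], "turn": 0}, {"xyz": [0, 0, 1], "turn": 0}, {"xyz": [0, 0, 0], "turn": 0}]'

```text
time: 6.65
tool_pos: [0.6185, -0.2497, 0.0119]
tool_rot: [3.141, -0.0, 0.001]
contact_force: [-0.1, 0.1, -0.6]
opening: 0.0481
```

Emit:
apply_moves --rows '[{"xyz": [0, 0, 1], "turn": 0}, {"xyz": [0, 0, 1], "turn": 0}, {"xyz": [0, 0, 0.5], "turn": 0}, {"xyz": [0, 0, 0], "turn": 0}]'

```text
time: 7.15
tool_pos: [0.6184, -0.2497, 0.0091]
tool_rot: [3.142, 0.0, 0.001]
contact_force: [-0.4, 0.2, -0.5]
opening: 0.0483
```

Emit:
apply_moves --rows '[{"xyz": [0, 0, 0.5], "turn": 0}, {"xyz": [0, 0, 0.5], "turn": 0}, {"xyz": [0, 0, 0], "turn": 0}]'

```text
time: 7.52
tool_pos: [0.6187, -0.2497, 0.0089]
tool_rot: [3.141, -0.001, 0.001]
contact_force: [-1.1, 1.5, 5.3]
opening: 0.0483
```

Contact (about 5 N upward), so I release.

Emit:
apply_moves --rows '[{"xyz": [0, 0, 0], "turn": 0}, {"xyz": [0, 0, 0], "turn": 0}, {"xyz": [0, 0, 0], "turn": 0}, {"xyz": [0, 0, 0], "turn": 0}, {"xyz": [0, 0, 0], "turn": 0}, {"xyz": [0, 0, 0], "turn": 0}, {"xyz": [0, 0, 0], "turn": 0}, {"xyz": [0, 0, 0], "turn": 0}]' --gripper 1

```text
time: 8.52
tool_pos: [0.6184, -0.2497, 0.0082]
tool_rot: [3.141, -0.0, 0.001]
contact_force: [0.9, -0.1, 0.3]
opening: 0.0919
```

Emit:
apply_moves --rows '[{"xyz": [0, 0, -20], "turn": 0}, {"xyz": [0, 0, -40], "turn": 0}, {"xyz": [0, 0, -50], "turn": 0}, {"xyz": [0, 0, -50], "turn": 0}, {"xyz": [0, 0, -50], "turn": 0}, {"xyz": [-15, -40, 0], "turn": 0}, {"xyz": [-15, -40, 0], "turn": 0}, {"xyz": [-15, -40, 0], "turn": 0}, {"xyz": [-15, -40, 0], "turn": 0}]'

```text
time: 9.65
tool_pos: [0.5578, -0.0885, 0.22]
tool_rot: [3.141, -0.002, 0.001]
contact_force: [0.5, 0.3, -0.3]
opening: 0.0921
```

Run:
```python
from h import *
d=snap('top'); im=d['frame']; cv2.imwrite('pics/t1.png',cv2.resize(im[100:260,180:380],(750,600),interpolation=cv2.INTER_CUBIC)); pickle.dump(d,open('top1.pkl','wb'))
d=snap('scene');pickle.dump(d,open('scene1.pkl','wb'))
print(robot.observe()['tool_pos'],robot.observe()['qpos'])
```

```text
[ 0.55707708 -0.08617024  0.22028293] [-2.89968475e-01  4.17392003e-01  1.42683626e+00  1.00502237e-03
  1.29637285e+00  1.27622432e+00]
```

View pics/t1.png

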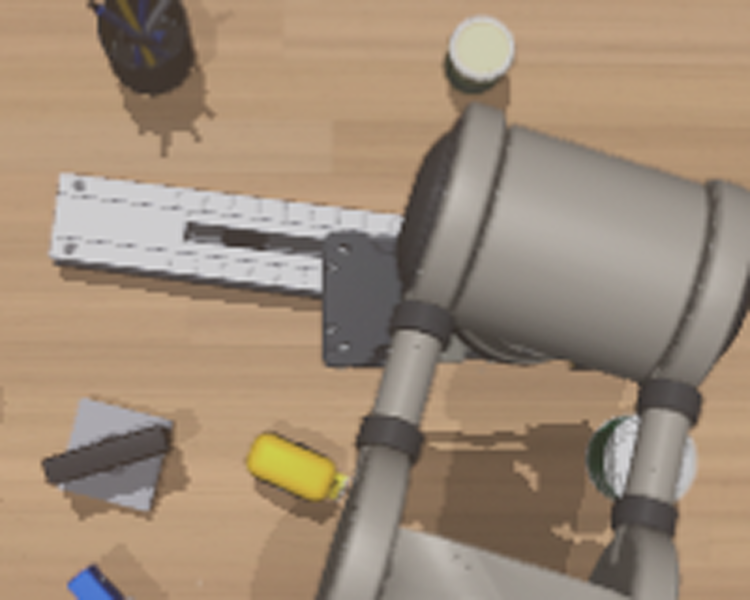

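The pot spot is hidden behind the arm, so I'll check it later. The dark notch patch is still at (245,238). The bar and block agree on (0.4675, 0.148).

Emit:
apply_moves --rows '[{"xyz": [-15, -39, 0], "turn": 0}, {"xyz": [-15, -39, 0], "turn": 0}, {"xyz": [-15, -39, 0], "turn": 0}, {"xyz": [-15, -39, 0], "turn": 0}, {"xyz": [-15, -39, 0], "turn": 0}, {"xyz": [-15, -39, 0], "turn": 0}, {"xyz": [0, 0, 0], "turn": 0}]' --gripper 0.65

```text
time: 10.62
tool_pos: [0.4677, 0.1459, 0.2195]
tool_rot: [-3.141, -0.002, 0.004]
contact_force: [0.1, 0.2, 0.2]
opening: 0.0597
```

Emit:
apply_moves --rows '[{"xyz": [0, 0, 0], "turn": -0.18}, {"xyz": [0, 0, 0], "turn": -0.18}, {"xyz": [0, 0, 0], "turn": -0.18}, {"xyz": [0, 0, 0], "turn": -0.18}, {"xyz": [0, 0, 0], "turn": -0.18}, {"xyz": [0, 0, 0], "turn": -0.18}, {"xyz": [0, 0, 0], "turn": -0.18}, {"xyz": [0, 0, 0], "turn": -0.18}, {"xyz": [0, 0, 0], "turn": -0.18}, {"xyz": [0, 0, 0], "turn": -0.18}]'

```text
time: 11.88
tool_pos: [0.4691, 0.143, 0.2191]
tool_rot: [3.14, 0.001, 1.806]
contact_force: [0.8, -0.2, 0.7]
opening: 0.0597
```

Emit:
apply_moves --rows '[{"xyz": [0, 0, 0], "turn": -0.056}, {"xyz": [0, 0, 40], "turn": 0}, {"xyz": [0, 0, 20], "turn": 0}, {"xyz": [0, 0, 0], "turn": 0}]'

```text
time: 12.38
tool_pos: [0.4681, 0.1431, 0.1577]
tool_rot: [-3.14, 0.0, 1.856]
contact_force: [0.4, 0.1, 0.2]
opening: 0.0597
```

```bash
cat >> h.py <<'E'
def go(x,y,yaw=None,s=None):
    s=s or robot.observe(); p=np.array(s['tool_pos']);w=s['tool_rot'][2]
    dx,dy=x-p[0]*1000,y-p[1]*1000
    print('pos',p*1000,'rot',s['tool_rot'],'tool shift',dx*np.cos(w)+dy*np.sin(w),dx*np.sin(w)-dy*np.cos(w),'turn',None if yaw is None else w-yaw)
E
python3 - <<'E'
from h import *
go(467.5,148.3,1.856)
E
```

```text
pos [468.09547166 143.05176083 157.66299708] rot [-3.13950466e+00  1.55434473e-04  1.85571336e+00] tool shift 5.204030171792649 0.9036984540418885 turn -0.00028664467300654195
```

Go down to TCP z ≈ 0.050.

Emit:
apply_moves --rows '[{"xyz": [5, 1, 10], "turn": 0}, {"xyz": [0, 0, 30], "turn": 0}, {"xyz": [0, 0, 30], "turn": 0}, {"xyz": [0, 0, 25], "turn": 0}, {"xyz": [0, 0, 12], "turn": 0}, {"xyz": [0, 0, 0], "turn": 0}]'

```text
time: 13.12
tool_pos: [0.4678, 0.1493, 0.0511]
tool_rot: [-3.141, 0.0, 1.857]
contact_force: [-0.2, -1.0, -0.0]
opening: 0.0594
```

Run:
```python
from h import *
go(467.5,148.3,1.856)
d=snap('scene'); im=d['frame']; pickle.dump(d,open('scene2.pkl','wb'));cv2.imwrite('pics/s2.png',cv2.resize(im[140:300,180:380],(750,600),interpolation=cv2.INTER_CUBIC))
```

```text
pos [467.78908787 149.33862639  51.1488801 ] rot [-3.14128395e+00  7.25222203e-05  1.85681632e+00] tool shift -0.9148694090635787 -0.570377546692894 turn 0.0008163177358266882
```

View pics/s2.png

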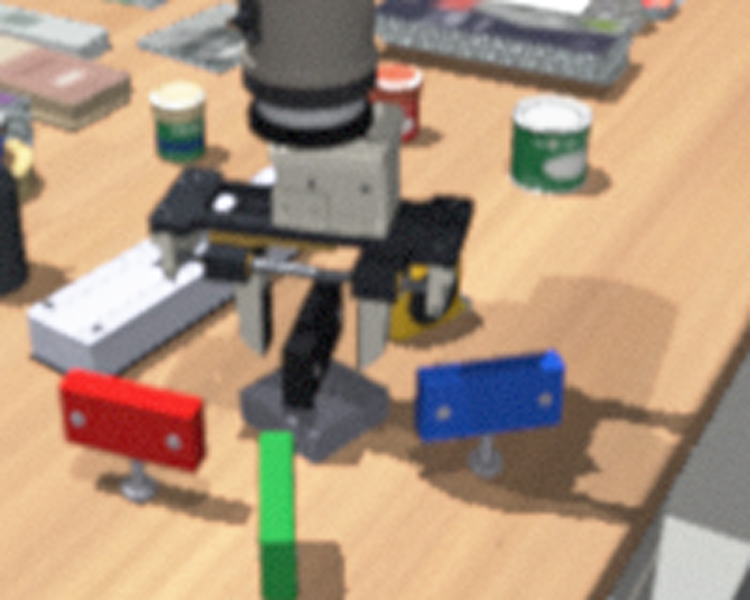

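The bar at (315,340) is centred between the fingers, and the red pot stands upright at (398,100). Now close.

Emit:
apply_moves --rows '[{"xyz": [0, 0, 0], "turn": 0}, {"xyz": [0, 0, 0], "turn": 0}, {"xyz": [0, 0, 0], "turn": 0}, {"xyz": [0, 0, 0], "turn": 0}, {"xyz": [0, 0, 0], "turn": 0}, {"xyz": [0, 0, 0], "turn": 0}, {"xyz": [0, 0, 0], "turn": 0}, {"xyz": [0, 0, 0], "turn": 0}]' --gripper 0.05 --newtons 35

```text
time: 14.18
tool_pos: [0.4677, 0.1493, 0.0513]
tool_rot: [3.141, 0.0, 1.857]
contact_force: [-0.5, -0.3, 1.7]
opening: 0.0199
```

Emit:
apply_moves --rows '[{"xyz": [0, 0, 0], "turn": 0}, {"xyz": [0, 0, -5], "turn": 0}, {"xyz": [0, 0, -10], "turn": 0}, {"xyz": [0, 0, -10], "turn": 0}, {"xyz": [0, 0, -20], "turn": 0}, {"xyz": [0, 0, -30], "turn": 0}, {"xyz": [0, 0, -25], "turn": 0}]'

```text
time: 15.05
tool_pos: [0.4678, 0.1493, 0.1529]
tool_rot: [3.141, 0.0, 1.857]
contact_force: [0.0, -0.4, -1.6]
opening: 0.0196
```

Emit:
apply_moves --rows '[{"xyz": [0, 0, 0], "turn": -0.1676}, {"xyz": [0, 0, 0], "turn": -0.1676}, {"xyz": [0, 0, 0], "turn": -0.1676}, {"xyz": [0, 0, 0], "turn": -0.1676}, {"xyz": [0, 0, 0], "turn": -0.1676}, {"xyz": [0, 0, 0], "turn": -0.1676}, {"xyz": [0, 0, 0], "turn": -0.1676}, {"xyz": [0, 0, 0], "turn": 0}]'

```text
time: 16.05
tool_pos: [0.4677, 0.1493, 0.1517]
tool_rot: [3.142, 0.001, 3.029]
contact_force: [0.2, -0.2, -2.4]
opening: 0.0195
```

Emit:
apply_moves --rows '[{"xyz": [-24, -33, 0], "turn": 0}, {"xyz": [-24, -33, 0], "turn": 0}, {"xyz": [-24, -33, 0], "turn": 0}, {"xyz": [-24, -33, 0], "turn": 0}, {"xyz": [-24, -33, 0], "turn": 0}, {"xyz": [-24, -33, 0], "turn": 0}, {"xyz": [-27, -36, 0], "turn": 0}, {"xyz": [0, 0, 40], "turn": 0}, {"xyz": [0, 0, 0], "turn": 0}]'

```text
time: 17.18
tool_pos: [0.6092, -0.102, 0.1083]
tool_rot: [3.14, -0.007, 3.026]
contact_force: [-0.3, -0.2, -0.5]
opening: 0.0199
```

Run:
```python
from h import *
go(612,-102,3.030)
d=snap('scene'); im=d['frame']; pickle.dump(d,open('scene3.pkl','wb'))
q=proj(d,[[.612,-.102,.04]])[0];print(q, proj(d,[[.612,-.102,np.array(robot.observe()['tool_pos'])[2]-.0452]]))
x,y=int(q[0])-60,int(q[1])-75;print(x,y)
cv2.imwrite('pics/s3.png',cv2.resize(im[y:y+90,x:x+120],(800,600),interpolation=cv2.INTER_CUBIC))
```

```text
pos [ 609.19775666 -102.0483057   108.28484863] rot [ 3.14023431 -0.00739158  3.02617907] tool shift -2.7780379277199527 0.3706837666628463 turn -0.003820934861570091
[265.79011317 183.5314292 ] [[265.70332495 176.24166478]]
205 108
```

View pics/s3.png

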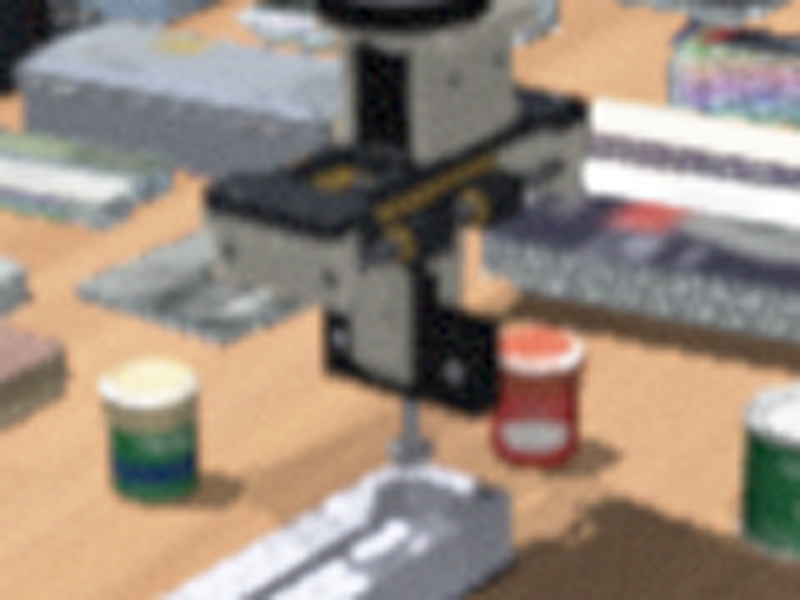

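Foot at (408,448) px, hovering over the mouth at about (430,490). It is 1.5–2.5 mm short toward +x world, so I nudge it and descend.

Emit:
apply_moves --rows '[{"xyz": [-2, 0, 0], "turn": -0.003}, {"xyz": [0, 0, 12], "turn": 0}, {"xyz": [0, 0, 8], "turn": 0}, {"xyz": [0, 0, 5], "turn": 0}, {"xyz": [0, 0, 5], "turn": 0}, {"xyz": [0, 0, 0], "turn": 0}]'

```text
time: 17.98
tool_pos: [0.6133, -0.1025, 0.0807]
tool_rot: [3.142, -0.001, 3.033]
contact_force: [0.9, 0.3, -1.7]
opening: 0.0199
```

Emit:
apply_moves --rows '[{"xyz": [0, 0, 4], "turn": 0}, {"xyz": [0, 0, 4], "turn": 0}, {"xyz": [0, 0, 3], "turn": 0}, {"xyz": [0, 0, 0], "turn": 0}]'

```text
time: 18.48
tool_pos: [0.6133, -0.1025, 0.0699]
tool_rot: [3.142, -0.001, 3.033]
contact_force: [-0.1, 0.2, -2.1]
opening: 0.0197
```

Run:
```python
from h import *
go(612,-102,3.030)
```

```text
pos [ 613.32647352 -102.4720702    69.85204227] rot [ 3.14155930e+00 -6.15505384e-04  3.03300650e+00] tool shift 1.3698206145502623 0.32553608827743746 turn 0.0030065046169793774
```

Emit:
apply_moves --rows '[{"xyz": [2, 0, 0], "turn": 0.003}, {"xyz": [0, 0, 3], "turn": 0}, {"xyz": [0, 0, 1], "turn": 0}, {"xyz": [0, 0, 1], "turn": 0}, {"xyz": [0, 0, 0], "turn": 0}]'

```text
time: 19.1
tool_pos: [0.6115, -0.1023, 0.0651]
tool_rot: [-3.142, -0.0, 3.03]
contact_force: [0.1, 1.2, -2.3]
opening: 0.0197
```

Emit:
apply_moves --rows '[{"xyz": [0, 5, 0], "turn": 0}, {"xyz": [0, 5, 0], "turn": 0}, {"xyz": [0, 5, 0], "turn": 0}, {"xyz": [0, 0, 0], "turn": 0}]'

```text
time: 19.6
tool_pos: [0.6132, -0.0868, 0.0652]
tool_rot: [-3.142, 0.0, 3.031]
contact_force: [0.2, -0.2, -1.9]
opening: 0.0198
```

Emit:
apply_moves --rows '[{"xyz": [0, 5, 0], "turn": 0}, {"xyz": [0, 5, 0], "turn": 0}, {"xyz": [0, 5, 0], "turn": 0}, {"xyz": [0, 5, 0], "turn": 0}, {"xyz": [0, 0, 0], "turn": 0}]'

```text
time: 20.23
tool_pos: [0.6155, -0.0671, 0.0652]
tool_rot: [-3.142, -0.0, 3.031]
contact_force: [-0.2, -0.5, -1.4]
opening: 0.0198
```

```bash
cat >> h.py <<'E'
def rail(s=None):
    s=s or robot.observe(); P=np.array(s['tool_pos'])*1000; o=np.array([626.5,27.2]);ux=np.array([.1116,.99376]);uy=np.array([-.99376,.1116]);F=np.array(s['contact_force'])
    print('rail x,y',(P[:2]-o)@ux,(P[:2]-o)@uy,'footz',P[2]-45.2,'F rail',F[:2]@ux,F[:2]@uy,F[2],'M',s['torque'],'yaw',s['tool_rot'][2])
E
python3 -c "
from h import *
rail()"
```

```text
rail x,y -94.90789078249631 0.4526465088878986 footz 19.98583604753749 F rail -0.5022132963465615 0.14162099639609577 -1.3716922323113008 M [ 0.07485326 -0.15752314  0.01815302] yaw 3.030557504091396
```

Free of contact inside the slot (rail x −95 mm, foot about 2 mm above the floor). I draw it along.

Emit:
apply_moves --rows '[{"xyz": [0, 7, 0], "turn": 0}, {"xyz": [0, 7, 0], "turn": 0}, {"xyz": [0, 7, 0], "turn": 0}, {"xyz": [0, 7, 0], "turn": 0}, {"xyz": [0, 7, 0], "turn": 0}, {"xyz": [0, 7, 0], "turn": 0}, {"xyz": [0, 7, 0], "turn": 0}, {"xyz": [0, 7, 0], "turn": 0}, {"xyz": [0, 0, 0], "turn": 0}]'

```text
time: 21.35
tool_pos: [0.6217, -0.0112, 0.0652]
tool_rot: [-3.142, -0.0, 3.031]
contact_force: [-0.2, 0.1, -1.9]
opening: 0.0198
```

Emit:
apply_moves --rows '[{"xyz": [0, 7, 0], "turn": 0}, {"xyz": [0, 7, 0], "turn": 0}, {"xyz": [0, 7, 0], "turn": 0}, {"xyz": [0, 7, 0], "turn": 0}, {"xyz": [0, 7, 0], "turn": 0}, {"xyz": [0, 7, 0], "turn": 0}, {"xyz": [0, 7, 0], "turn": 0}, {"xyz": [0, 7, 0], "turn": 0}, {"xyz": [0, 10, 0], "turn": 0}, {"xyz": [0, 0, 0], "turn": 0}]'

```text
time: 22.6
tool_pos: [0.629, 0.0546, 0.0652]
tool_rot: [3.142, 0.0, 3.031]
contact_force: [-0.5, -0.8, -1.5]
opening: 0.0197
```

```bash
python3 -c "
from h import *
rail()"
```

```text
rail x,y 27.522754581934358 0.543122769749055 footz 19.969254311004207 F rail -0.8342246467549023 0.4528410291936604 -1.5273687666042848 M [ 0.02539311 -0.09851624  0.01717955] yaw 3.031051299584791
```

Now I lower gently at the suspected notch.

Emit:
apply_moves --rows '[{"xyz": [0, 0, 1.5], "turn": 0}, {"xyz": [0, 0, 1.5], "turn": 0}, {"xyz": [0, 0, 1], "turn": 0}, {"xyz": [0, 0, 1], "turn": 0}, {"xyz": [0, 0, 0], "turn": 0}]'

```text
time: 23.22
tool_pos: [0.629, 0.0536, 0.0601]
tool_rot: [-3.142, -0.0, 3.03]
contact_force: [0.8, 0.3, -2.0]
opening: 0.02
```

The foot is below floor level without any force, so it is in the notch. I keep lowering to seat it.

Emit:
apply_moves --rows '[{"xyz": [0, 0, 2], "turn": 0}, {"xyz": [0, 0, 2], "turn": 0}, {"xyz": [0, 0, 2], "turn": 0}, {"xyz": [0, 0, 1], "turn": 0}, {"xyz": [0, 0, 0.5], "turn": 0}, {"xyz": [0, 0, 0.5], "turn": 0}, {"xyz": [0, 0, 0], "turn": 0}]'

```text
time: 24.1
tool_pos: [0.629, 0.0537, 0.0522]
tool_rot: [-3.141, 0.0, 3.03]
contact_force: [-0.1, -0.3, -1.9]
opening: 0.0198
```

Emit:
apply_moves --rows '[{"xyz": [0, 0, 0.5], "turn": 0}, {"xyz": [0, 0, 0.5], "turn": 0}, {"xyz": [0, 0, 0], "turn": 0}]'

```text
time: 24.48
tool_pos: [0.629, 0.0537, 0.0513]
tool_rot: [-3.142, 0.0, 3.03]
contact_force: [-0.3, 0.5, -1.2]
opening: 0.0201
```

Emit:
apply_moves --rows '[{"xyz": [0, 0, 0.3], "turn": 0}, {"xyz": [0, 0, 0.3], "turn": 0}, {"xyz": [0, 0, 0], "turn": 0}]'

```text
time: 24.85
tool_pos: [0.6291, 0.0537, 0.0513]
tool_rot: [-3.141, 0.001, 3.03]
contact_force: [-2.8, 0.2, 5.7]
opening: 0.02
```

Contact at flush height. I release slowly, then retreat straight up.

Emit:
apply_moves --rows '[{"xyz": [0, 0, 0], "turn": 0}, {"xyz": [0, 0, 0], "turn": 0}, {"xyz": [0, 0, 0], "turn": 0}, {"xyz": [0, 0, 0], "turn": 0}, {"xyz": [0, 0, 0], "turn": 0}, {"xyz": [0, 0, 0], "turn": 0}, {"xyz": [0, 0, 0], "turn": 0}, {"xyz": [0, 0, 0], "turn": 0}]' --gripper 0.6

```text
time: 25.85
tool_pos: [0.629, 0.0537, 0.0506]
tool_rot: [-3.142, 0.0, 3.03]
contact_force: [-0.2, 0.2, -0.1]
opening: 0.055
```

Emit:
apply_moves --rows '[{"xyz": [0, 0, -20], "turn": 0}, {"xyz": [0, 0, -40], "turn": 0}, {"xyz": [0, 0, -40], "turn": 0}, {"xyz": [0, 0, -40], "turn": 0}, {"xyz": [0, 0, -40], "turn": 0}, {"xyz": [45, 0, 0], "turn": 0}, {"xyz": [45, 0, 0], "turn": 0}, {"xyz": [45, 0, 0], "turn": 0}, {"xyz": [45, 0, 0], "turn": 0}, {"xyz": [0, 0, 0], "turn": 0}]'

```text
time: 27.1
tool_pos: [0.4476, 0.0742, 0.231]
tool_rot: [-3.142, -0.001, 3.031]
contact_force: [0.1, -0.5, 0.6]
opening: 0.0547
```

Run:
```python
from h import *
s=robot.observe();print(s['time'],s['tool_pos'])
a=snap('top')['frame'];b=snap('scene')['frame']
A=cv2.resize(a[90:270,160:400],(533,400),interpolation=cv2.INTER_CUBIC)
B=cv2.resize(b[140:260,180:380],(400,400*120//200*1),interpolation=cv2.INTER_CUBIC)
A=cv2.resize(a[90:270,160:400],(400,300),interpolation=cv2.INTER_CUBIC);A=cv2.resize(A,(733,550))
cv2.imwrite('pics/t4.png',A);cv2.imwrite('pics/s4.png',cv2.resize(b[130:250,180:340],(800,600),interpolation=cv2.INTER_CUBIC))
```

```text
27.1 [0.44760356 0.07419459 0.23103632]
```

View pics/s4.png

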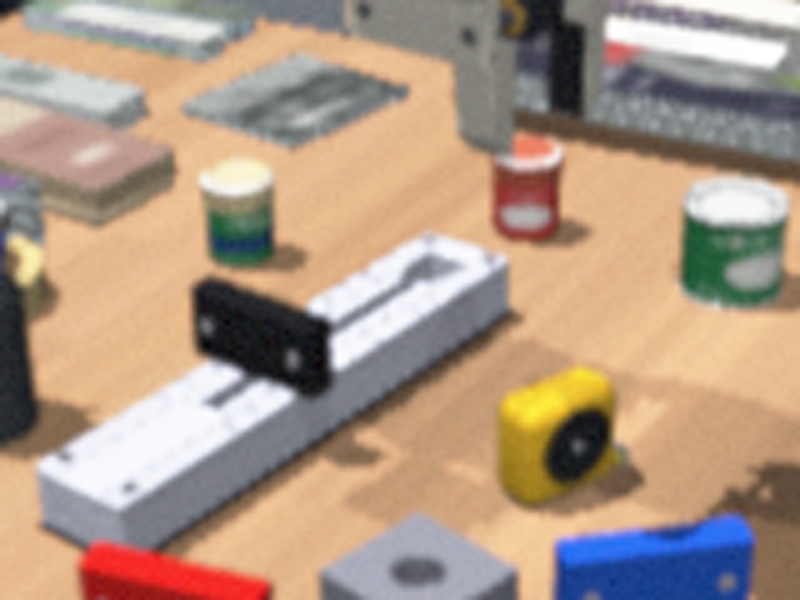

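View pics/t4.png

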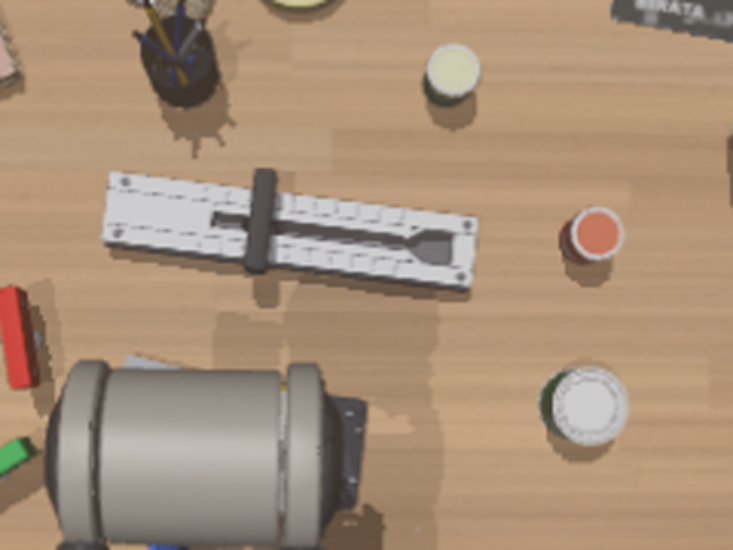

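The bar sits flush and square across the rail (scene view, bar at (262,335); top view, (261,220)). The red pot stands upright at (592,238), and the bystanders haven't moved. I'm handing it in.

```bash
python3 -c "
from h import *
print(robot.hand_in())"
```

```text
the job is handed in; nothing more can be done
None
```

The job is done and handed in at about 27 s on the robot's clock; no verdict was reported.

- **Pot:** I lifted the tester pot off the rail and stood it upright at about (0.618, −0.250) m, well past the rail's mouth end. It is upright in both final views.
- **Stop:** I lifted the black stop out of the parking block, lowered its foot into the mouth and moved it along the slot with no lateral contact. I kept the foot about 2 mm above the slot's floor rather than sliding on it.
- **Notch:** It showed as a dark patch in the top view at about rail x = +27 mm, and I lowered the foot there. It went below the slot's floor with no resistance and met contact of about 6 N at flush height. By the tool reading, the foot was then at z ≈ 6 mm.
- **Last checks:** After release and retreat, both views show the bar square across the rail and flush on it. The gripper is clear, and the bystanders in view look unmoved.
- **Disagreements:** My first colour mask for the bar gave the wrong length and angle. I replaced it with a measurement from the enlarged picture, which matched the parking block to 2 mm. The tool readings also scattered by about 1 to 2 mm, so I centred the foot in the mouth with small corrections.

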